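# Scrub the blue beaker with the bottle brush

### The job

Take the red-handled bottle brush out of its white pot and scrub the inside of the tall blue beaker: push the brush down to the bottom, draw it up until the bristles are about half out, and push it down to the bottom once more. Then lower the brush back into its white pot, bristles down, let go of it only when it is down, and leave the beaker standing upright about where it was.

Things in the scene. Friction and masses are not known exactly. Their poses are not given: they have to be found in the camera images.
- brush: Loose bottle brush, 230 mm long, 90 g, upright in the white pot, bristles down. Origin: centre of its foot (lower end); z runs up along it. White rigid bristle head 0 to 90 mm, 45 mm across, 24 mm at the foot; steel stem 8 mm thick to 150 mm; round red handle 22 mm thick from 150 to 230 mm: grip from above, any yaw, e.g. at 205 mm. Not the flat pastry brush lying on the counter nor the spoons.
- pot: White ceramic pot, fixed, 100 mm high. Origin: centre of its underside; z up. Inner floor at 6 mm; bore 56 mm wide up to 70 mm, then flaring to 82 mm at the mouth. The brush stands in it on its foot and may lean a few degrees. It stands left or right on the counter; on the other side stands a fixed yellow crock with spoons, up to 260 mm high.
- beaker: Tall blue stoneware beaker, loose, open on top, 450 g, 120 mm high, 80 mm across at the foot, 92 mm at the rim, wall 4 mm (inside 72 mm wide at the bottom, 84 mm at the rim). Origin: centre of its underside; z up. Inner floor at 5 mm. Orange and purple beakers of the same shape stand near it.
Not all that is in view belongs to the job. Of the things that look like the brush, the middle-sized one is meant.

How it is judged:
By the outcome, as a careful person would: the job done as asked, in the order asked, and still so for the second after the job is handed in, with the robot touching nothing.
It also fails if it takes over 51 s, if anything falls off the work surface, if the arm or the gripper's body presses on something with over 40 N, if the wrist force passes 120 N, or if a joint passes its speed limit or range.

### The arm

A 6-joint arm with a two-finger parallel gripper is mounted at the origin on the work surface. World frame = base frame: x ahead of the robot, y to its left, z up, the work surface at z = 0. Lengths are in m, angles in degrees, forces in N, time in s.
With the tool pointing down it reaches from about 0.225 to 0.875 m from the base axis. Payload 3.4 kg.
Tool frame: the origin (TCP) lies at the very end of the fingers, on their centre line; the grasp point (between the pads) lies behind it (bot.tcp_to_grasp is the z of the grasp point in the tool frame, in m); z points along the fingers, y is the line along which they close (so a half turn about z gives the same grasp; the last joint's range is limited). The gripper opens to 85 mm and grips with 20 to 120 N. Pads are 22 mm wide; open, the fingers measure 114 mm over their backs; the gripper's body (76 mm by 85 mm) begins 54 mm behind the grasp point. The pads swing forward as they close: fully open they stand 13 mm farther back than shut.
Start: joints at [-77.693, 15.808, 86.224, -0, 77.962, -6.933], TCP at [0.189, -0.543, 0.231] pointing down, gripper open.
Joint ranges: [-165.64, 165.64], [-43.16, 119.46], [12.63, 154.43], [-67.54, 247.53], [6.08, 155.33], [-154.97, 154.97]. Speed limits (degrees/s): [147.25, 147.25, 180, 180, 180, 180].

### API

Orientations are given as a 3x3 rotation matrix whose columns are the frame's x, y, z axes.
In Python, from workcell import bot gives the robot as it stands.
- The arm moves only by the tool play_rows, never from a script. Its arguments are lists of equal length, an entry for each row: "translation": the shift along the tool's x, y, z in mm, a list of three; "rotation": the turn, a rotation vector about the tool's x, y, z in degrees, a list of three; "grip": the opening, from -1 (shut) to 1 (fully open), so that 0 is half open. In form: {"translation": [[tx, ty, tz], ...], "rotation": [[ax, ay, az], ...], "grip": [grip, ...]}. A call has 1 to 10 rows; each row is the pose to reach, as a shift and turn from the pose commanded when the call began, along the tool's axes at that moment; what a row does not reach only later rows make up. A row lasts 1/12 s, in which the tool goes at most 41.7 mm and 7.16 degrees, less where a joint would pass 70% of its speed; a pose out of reach is approached as far as the arm can. A call with a gripper value outside its range is refused whole. The fingers move at their own pace and stop on an object; the grip force is fixed at half the most. Time passes only in rows, so rows that repeat a pose let the fingers close. It gives the time, the measured TCP pose, the force, the opening and the grip force at its end, in the units of the state.
- bot.get_state(): the state, without advancing time (a new reading comes with each control period).
- bot.get_image(name): name is "scene" or "top" or "wrist"; returns a dict with "pixels" (480x640x3 uint8, red, green, blue), "vertical_fov" (degrees; the focal length in pixels is half the picture's height over the tangent of half this angle, whatever the lens; pixels are square), "cx", "cy" (the principal point, pixels), "R" (3x3) and "t" (3): a world point X has camera coordinates R X + t. Camera axes: x right, y down, z forward; pixel columns grow to the right and rows downward; lengths in m; the calibration is good to about 2 mm. The wrist camera is an equidistant fisheye: a pixel r from the principal point sees the ray r / f radians off the axis. A picture is of the moment at which its call begins. There is no depth.
- bot.hand_in(): hands the job in; it is judged then, once.
The state is a dict: "time_s": time; "qpos": joint angles; "qd": joint speeds; "effort": joint torques, N m; "position": TCP position; "tcp_rot": TCP orientation; "ft_force": force on the tool from outside, world axes, zero at the start; "wrist_torque": the same for the moment, N m; "width": finger opening in m; "gripper_force": force on a finger pad.
Only numpy, scipy, OpenCV 4.12 (cv2) and the standard library are available. Lean on these libraries where they do the work, as an engineer would, in place of code of your own. Each camera call takes 0.05 s, during which the arm holds its last target. There are 200 camera calls.

## Working session

There is one attempt and no reset: what is moved stays moved. The work goes in short steps, Python scripts to look and compute and a tool call to move; the robot and the scene stay as the last step left them, time stands still between calls to the robot, and variables do not carry over. Pictures are saved under pics/ and viewed, at most 10 in all, crops included, and the job is handed in when it is done.

Besides the shell and the picture viewer there is one more tool, called after "Call:" as name(argument=value, ...), one argument or row to a line, values as JSON. play_rows: Moves the arm, as the interface text tells. Its arguments: {"type":"object","properties":{"translation":{"type":"array"},"rotation":{"type":"array"},"grip":{"type":"array"}},"required":["translation","rotation","grip"]}

```bash
mkdir -p pics
cat > h.py <<'E'
import numpy as np, cv2, pickle
from workcell import bot
def snap(n,fn):
    im=bot.get_image(n); pickle.dump(im,open(f'pics/{fn}.pkl','wb')); cv2.imwrite(f'pics/{fn}.png',im['pixels'][:,:,::-1]); return im
def load(fn): return pickle.load(open(f'pics/{fn}.pkl','rb'))
def ray(im,u,v):
    f=240/np.tan(np.radians(im['vertical_fov']/2)); d=np.array([u-im['cx'],v-im['cy']])
    R=np.array(im['R']);t=np.array(im['t'])
    if im.get('fish'):
        r=np.linalg.norm(d);a=r/f; c=np.r_[d/max(r,1e-9)*np.sin(a),np.cos(a)]
    else: c=np.r_[d/f,1]; c/=np.linalg.norm(c)
    return -R.T@t, R.T@c
def tri(*obs):
    A=np.zeros((3,3));b=np.zeros(3);L=[ray(*o) for o in obs]
    for o,d in L: P=np.eye(3)-np.outer(d,d);A+=P;b+=P@o
    x=np.linalg.solve(A,b); return x.round(4),[round(1000*np.linalg.norm((np.eye(3)-np.outer(d,d))@(x-o)),1) for o,d in L]
def atz(im,u,v,z):
    o,d=ray(im,u,v); return (o+d*(z-o[2])/d[2]).round(4)
E
python3 - <<'E'
from h import *
for n in ['scene','top']:
    im=snap(n,n+'0'); print(n,im['vertical_fov'],im['cx'],im['cy'],(-np.array(im['R']).T@im['t']).round(3))
s=bot.get_state();print(s['time_s'],s['tcp_rot'],s['ft_force'],s['width'],bot.tcp_to_grasp)
E
```

```text
scene 55.32228756696601 314.2386707788444 238.6772825066545 [ 0.912 -0.481  0.702]
top 54.1214697171605 322.3584055273103 244.34253361496357 [0.415 0.051 1.032]
0.1 [[ 9.44148443e-01  3.29520265e-01 -3.34627519e-04]
 [ 3.29520372e-01 -9.44147148e-01  1.57744862e-03]
 [ 2.03863670e-04 -1.59961224e-03 -9.99998700e-01]] [ 0.13662181  0.10345823 -0.58466222] 0.08538235756249553 -0.0187
```

View pics/scene0.png

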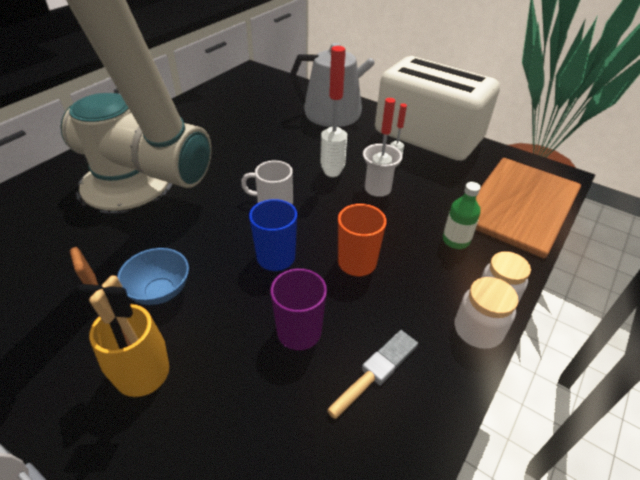

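View pics/top0.png

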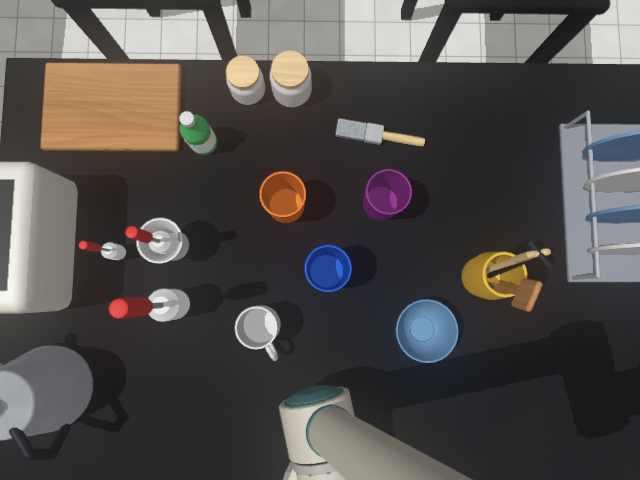

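The scene view shows the red brush in the white pot: handle top about (389,100) in scene and (132,233) in top. The blue beaker rim is at (274,214) in scene and (328,268) in top. I'll enlarge these for better pixels.

Run:
```python
from h import *
s=load('scene0')['pixels'];t=load('top0')['pixels']
c=[s[90:200,350:450],t[185:295,100:200],s[180:290,225:325],t[215:325,278:378]]
m=[cv2.resize(x,(400,300) if 0 else (330,363)[0:2],interpolation=cv2.INTER_CUBIC) for x in c]
m=[cv2.resize(x,None,fx=.82,fy=.82) for x in m]
o=np.vstack([np.hstack(m[:2]),np.hstack(m[2:])]);print(o.shape)
cv2.imwrite('pics/crop0.png',o[:,:,::-1])
```

```text
(596, 542, 3)
```

View pics/crop0.png

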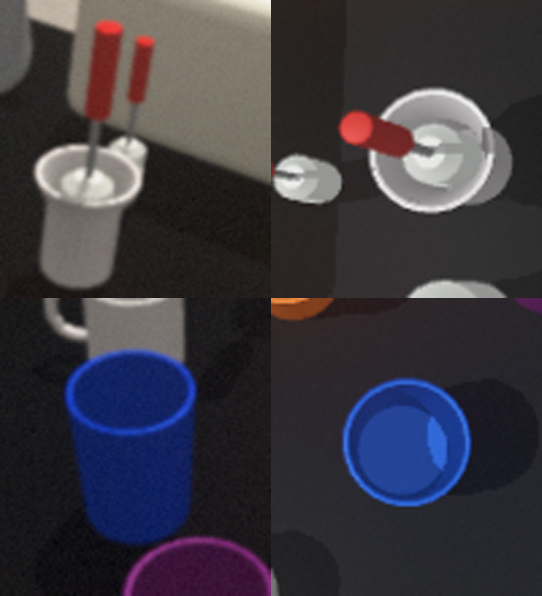

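Run:
```python
from h import *
s=load('scene0');t=load('top0')
for n,a,b in [('btop',(390.2,100.3),(131.7,232.2)),('bhbot',(385.8,133.2),(149.4,238.1)),('potrim',(382.5,154.9),(159.2,240.5)),('beaker',(273.3,214.7),(328.2,268.3)),('spoon tall',(74,255),(545,252)),('orange',(361,220),(283,193)),('bigbrush',(338,50),(119,309)),('mug',(274,172),(257,327)),('smallbrush',(402,105),(84,245)),('purple',(299,290),(388,191))]: print(n,*tri((s,*a),(t,*b)))
w=snap('wrist','w0');print(w['R'],(-np.array(w['R']).T@w['t']),w['vertical_fov'])
print(w['cx'],w['cy'],np.array(bot.get_state()['position']))
```

```text
btop [0.5189 0.3587 0.2342] [np.float64(1.1), np.float64(1.1)]
bhbot [0.519  0.3567 0.1546] [np.float64(2.2), np.float64(2.2)]
potrim [0.5199 0.3562 0.0976] [np.float64(0.9), np.float64(0.9)]
beaker [0.464  0.0213 0.1177] [np.float64(1.3), np.float64(1.3)]
spoon tall [ 0.4726 -0.327   0.3022] [np.float64(12.8), np.float64(12.8)]
orange [0.611  0.1091 0.119 ] [np.float64(0.6), np.float64(0.6)]
bigbrush [0.3921 0.3409 0.3165] [np.float64(0.7), np.float64(0.7)]
mug [0.3495 0.1616 0.0881] [np.float64(1.5), np.float64(1.5)]
smallbrush [0.5021 0.4664 0.1729] [np.float64(0.2), np.float64(0.2)]
purple [ 0.6172 -0.0985  0.117 ] [np.float64(0.5), np.float64(0.5)]
[[ 0.32985282 -0.9440308  -0.00172257]
 [-0.90358405 -0.31624771  0.2890039 ]
 [-0.27337334 -0.09377226 -0.95732637]] [ 0.2584997  -0.51853527  0.3715207 ] 65.70646984690485
319.55847489320007 241.95830882722498 [ 0.18939209 -0.54251375  0.23063688]
```

Call:
play_rows(
  translation=[
    [20,-25,-30],
    [50,-65,-60],
    [80,-105,-90],
    [110,-145,-90],
    [140,-180,-90],
    [165,-215,-90],
    [185,-240,-90],
    [200,-265,-90],
    [210,-280,-90],
    [216,-285,-90],
  ],
  rotation=[
    [0,0,0],
    [0,0,0],
    [0,0,0],
    [0,0,0],
    [0,0,0],
    [0,0,0],
    [0,0,0],
    [0,0,0],
    [0,0,0],
    [0,0,0],
  ],
  grip=[1,1,1,1,1,1,1,1,1,1],
)

```text
time_s: 0.98
position: [0.2993, -0.1966, 0.3215]
tcp_rot: [[0.942, 0.334, 0.001], [0.334, -0.942, 0.004], [0.002, -0.003, -1.0]]
ft_force: [-0.5, 0.1, -0.1]
width: 0.0854
gripper_force: 0.0
```

Call:
play_rows(
  translation=[
    [15,-18,0],
    [36,-42,0],
    [60,-70,0],
    [83,-97,0],
    [106,-124,0],
    [129,-151,0],
    [150,-175,0],
    [170,-198,0],
    [185,-215,0],
    [195,-227,0],
  ],
  rotation=[
    [0,0,0],
    [0,0,0],
    [0,0,0],
    [0,0,0],
    [0,0,0],
    [0,0,0],
    [0,0,0],
    [0,0,0],
    [0,0,0],
    [0,0,0],
  ],
  grip=[1,1,1,1,1,1,1,1,1,1],
)

```text
time_s: 1.82
position: [0.4095, 0.078, 0.3209]
tcp_rot: [[0.943, 0.332, -0.0], [0.332, -0.943, 0.0], [0.0, -0.001, -1.0]]
ft_force: [-0.0, -0.9, 0.4]
width: 0.0853
gripper_force: 0.0
```

Call:
play_rows(
  translation=[
    [15,-18,0],
    [36,-42,0],
    [60,-70,0],
    [83,-97,0],
    [106,-124,0],
    [129,-151,0],
    [150,-175,0],
    [170,-198,0],
    [185,-215,10],
    [195,-227,20],
  ],
  rotation=[
    [0,0,0],
    [0,0,0],
    [0,0,0],
    [0,0,0],
    [0,0,0],
    [0,0,0],
    [0,0,0],
    [0,0,0],
    [0,0,0],
    [0,0,0],
  ],
  grip=[1,1,1,1,1,1,1,1,1,1],
)

```text
time_s: 2.65
position: [0.5193, 0.3568, 0.3003]
tcp_rot: [[0.944, 0.331, 0.001], [0.331, -0.944, 0.001], [0.001, -0.0, -1.0]]
ft_force: [-0.2, -0.1, -1.5]
width: 0.0853
gripper_force: 0.0
```

```bash
sed -i "s/im=bot.get_image(n);/im=bot.get_image(n); im['fish']=n=='wrist';/" h.py
python3 - <<'E'
from h import *
w=snap('wrist','w1');s=bot.get_state();print(s['time_s'],s['position'],np.array(s['tcp_rot']).round(3),np.round(s['qpos'],1),np.round(s['qd'],2))
cv2.imwrite('pics/w1.png',w['pixels'][:,:,::-1])
E
```

```text
2.7 [0.51885676 0.35807508 0.29701261] [[ 0.943  0.331 -0.003]
 [ 0.331 -0.943  0.   ]
 [-0.003 -0.002 -1.   ]] [28.2 19.3 72.   0.1 88.9 98.9] [-1.81 -1.53  3.61 -1.42  3.23 -2.2 ]
```

View pics/w1.png

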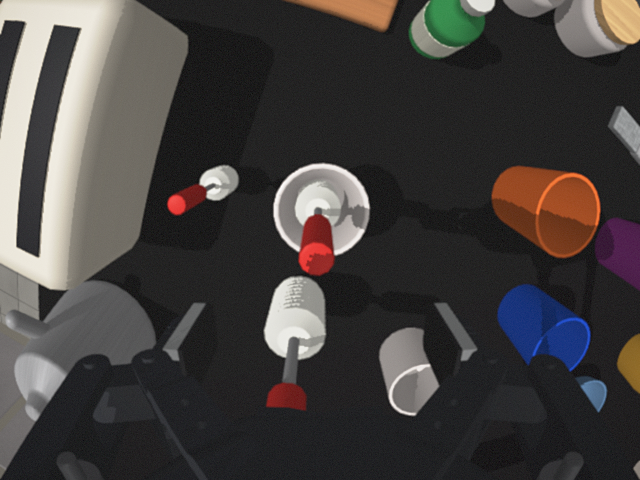

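The wrist view shows the brush's handle top at (316,261), the pot rim centre near (322,209), and open fingers centred on column 320. I'll compare these with the earlier fix.

Run:
```python
from h import *
w=load('w1');s=load('scene0');t=load('top0')
print(tri((w,316,261),(s,390.2,100.3),(t,131.7,232.2)),atz(w,316,261,.236))
print(tri((w,322,209),(s,382.5,154.9),(t,159.2,240.5)),atz(w,322,209,.1))
print(atz(w,557,343,.12),atz(w,319,224,.156))
x=np.array([.5189,.3587,.236])
st=bot.get_state();R=np.array(st['tcp_rot']);print(R.T@(x-st['position']))
```

```text
(array([0.5185, 0.3585, 0.2345]), [np.float64(0.8), np.float64(1.4), np.float64(0.8)]) [0.5182 0.3586 0.236 ]
(array([0.5206, 0.3556, 0.0979]), [np.float64(1.4), np.float64(0.6), np.float64(1.5)]) [0.5224 0.3555 0.1   ]
[0.4718 0.038  0.12  ] [0.521  0.3579 0.156 ]
[ 0.00043924 -0.00048147  0.06101234]
```

Call:
play_rows(
  translation=[
    [0,-1,10],
    [0,-1,30],
    [0,-1,55],
    [0,-1,80],
    [0,-1,98],
    [0,-1,106],
    [0,-1,108],
    [0,-1,108],
    [0,-1,108],
    [0,-1,108],
  ],
  rotation=[
    [0,0,0],
    [0,0,0],
    [0,0,0],
    [0,0,0],
    [0,0,0],
    [0,0,0],
    [0,0,0],
    [0,0,0],
    [0,0,0],
    [0,0,0],
  ],
  grip=[1,1,1,1,1,1,1,1,0,-1],
)

```text
time_s: 3.53
position: [0.5186, 0.3556, 0.1949]
tcp_rot: [[0.944, 0.329, 0.003], [0.329, -0.944, 0.001], [0.003, -0.0, -1.0]]
ft_force: [-0.3, 0.1, -0.0]
width: 0.0639
gripper_force: 0.0
```

Call:
play_rows(
  translation=[
    [0,0,0],
    [0,0,0],
    [0,0,0],
    [0,0,0],
    [0,0,0],
    [0,0,0],
    [0,0,0],
    [0,0,0],
    [0,0,0],
    [0,0,0],
  ],
  rotation=[
    [0,0,0],
    [0,0,0],
    [0,0,0],
    [0,0,0],
    [0,0,0],
    [0,0,0],
    [0,0,0],
    [0,0,0],
    [0,0,0],
    [0,0,0],
  ],
  grip=[-1,-1,-1,-1,-1,-1,-1,-1,-1,-1],
)

```text
time_s: 4.37
position: [0.518, 0.3559, 0.1939]
tcp_rot: [[0.944, 0.33, 0.001], [0.33, -0.944, 0.001], [0.001, -0.001, -1.0]]
ft_force: [-1.2, 0.9, 5.2]
width: 0.0208
gripper_force: 59.0
```

Call:
play_rows(
  translation=[
    [0,0,-8],
    [0,0,-25],
    [0,0,-45],
    [0,0,-65],
    [0,0,-85],
    [0,0,-105],
    [0,0,-125],
    [0,0,-142],
    [0,0,-153],
    [0,0,-158],
  ],
  rotation=[
    [0,0,0],
    [0,0,0],
    [0,0,0],
    [0,0,0],
    [0,0,0],
    [0,0,0],
    [0,0,0],
    [0,0,0],
    [0,0,0],
    [0,0,0],
  ],
  grip=[-1,-1,-1,-1,-1,-1,-1,-1,-1,-1],
)

```text
time_s: 5.2
position: [0.5182, 0.3552, 0.3528]
tcp_rot: [[0.944, 0.329, 0.002], [0.329, -0.944, -0.0], [0.002, 0.001, -1.0]]
ft_force: [-0.1, 0.8, -0.2]
width: 0.021
gripper_force: 58.6
```

Call:
play_rows(
  translation=[
    [-3,6,0],
    [-10,18,0],
    [-19,35,0],
    [-30,55,0],
    [-41,75,0],
    [-52,95,0],
    [-62,115,0],
    [-71,131,0],
    [-78,143,0],
    [-81,149,0],
  ],
  rotation=[
    [0,0,0],
    [0,0,0],
    [0,0,0],
    [0,0,0],
    [0,0,0],
    [0,0,0],
    [0,0,0],
    [0,0,0],
    [0,0,0],
    [0,0,0],
  ],
  grip=[-1,-1,-1,-1,-1,-1,-1,-1,-1,-1],
)

```text
time_s: 6.03
position: [0.489, 0.1855, 0.3505]
tcp_rot: [[0.945, 0.328, -0.002], [0.328, -0.945, -0.002], [-0.003, 0.001, -1.0]]
ft_force: [1.1, -0.4, -0.9]
width: 0.0205
gripper_force: 58.6
```

Call:
play_rows(
  translation=[
    [-6,10,0],
    [-16,28,0],
    [-27,50,0],
    [-38,70,0],
    [-49,90,0],
    [-60,110,0],
    [-69,127,0],
    [-76,140,0],
    [-80,148,0],
    [-81,149,0],
  ],
  rotation=[
    [0,0,0],
    [0,0,0],
    [0,0,0],
    [0,0,0],
    [0,0,0],
    [0,0,0],
    [0,0,0],
    [0,0,0],
    [0,0,0],
    [0,0,0],
  ],
  grip=[-1,-1,-1,-1,-1,-1,-1,-1,-1,-1],
)

```text
time_s: 6.87
position: [0.4628, 0.0195, 0.3511]
tcp_rot: [[0.945, 0.328, -0.0], [0.328, -0.945, -0.001], [-0.0, 0.0, -1.0]]
ft_force: [-0.7, -0.1, -1.1]
width: 0.0206
gripper_force: 58.7
```

Run:
```python
from h import *
w=snap('wrist','w2');a=snap('scene','s2');t=snap('top','t2')
s=bot.get_state();print(s['time_s'],s['position'],np.array(s['tcp_rot']).round(3),s['ft_force'],s['width'])
o=np.hstack([cv2.resize(w['pixels'][100:400,170:470],(400,400)),cv2.resize(a['pixels'][60:290,170:400],(400,400))])
cv2.imwrite('pics/c2.png',o[:,:,::-1])
```

```text
7.0167 [0.46310443 0.02132295 0.35116145] [[ 0.944  0.33  -0.   ]
 [ 0.33  -0.944  0.001]
 [ 0.    -0.001 -1.   ]] [ 1.06156534 -0.12837809 -0.82401788] 0.020343398004801564
```

View pics/c2.png

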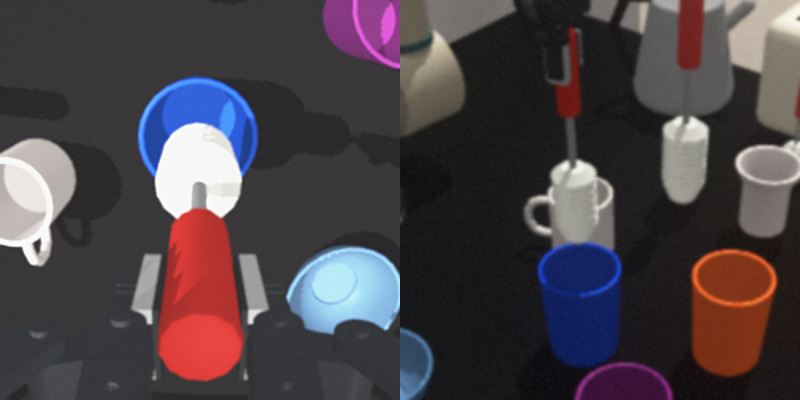

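Run:
```python
from h import *
w=load('w2');s=load('s2');t=load('t2');s0=load('scene0')
print(atz(w,318.5,203.5,.12), tri((w,318.5,203.5),(s,273.3,214.7),(t,328.2,268.3)))
def proj(im,X):
    f=240/np.tan(np.radians(im['vertical_fov']/2));c=np.array(im['R'])@X+im['t']
    if im['fish']:
        r=np.hypot(c[0],c[1]);a=np.arctan2(r,c[2]);d=c[:2]/r*a*f
    else: d=c[:2]/c[2]*f
    return d+[im['cx'],im['cy']]
for z in (0,.09,.15): 
    X=np.array([.4631,.0213,.351-.188+z]); p=proj(s,X);q=proj(w,X)
    print(z,p.round(1),((p-[170,60])/.575+[400,0]).round(1),((q-[170,100])/.75).round(1))
```

```text
[0.464  0.0209 0.12  ] (array([0.4639, 0.0211, 0.1179]), [np.float64(0.4), np.float64(1.5), np.float64(1.1)])
0 [271.  196.3] [575.7 237. ] [196.9 151. ]
0.09 [268.3 155.5] [571.  166.1] [196.1 189.4]
0.15 [266.3 124.6] [567.4 112.4] [195.1 234.1]
```

Call:
play_rows(
  translation=[
    [0,0,8],
    [0,0,24],
    [0,0,44],
    [0,0,66],
    [0,0,88],
    [0,0,110],
    [0,0,128],
    [0,0,142],
    [0,0,150],
    [0,0,152],
  ],
  rotation=[
    [0,0,0],
    [0,0,0],
    [0,0,0],
    [0,0,0],
    [0,0,0],
    [0,0,0],
    [0,0,0],
    [0,0,0],
    [0,0,0],
    [0,0,0],
  ],
  grip=[-1,-1,-1,-1,-1,-1,-1,-1,-1,-1],
)

```text
time_s: 7.85
position: [0.4619, 0.0215, 0.1974]
tcp_rot: [[0.944, 0.331, -0.004], [0.331, -0.944, 0.001], [-0.003, -0.002, -1.0]]
ft_force: [-0.3, 0.1, -0.8]
width: 0.0207
gripper_force: 58.7
```

Call:
play_rows(
  translation=[
    [0,0,2],
    [0,0,4],
    [0,0,5],
    [0,0,6],
    [0,0,6],
    [0,0,6],
  ],
  rotation=[
    [0,0,0],
    [0,0,0],
    [0,0,0],
    [0,0,0],
    [0,0,0],
    [0,0,0],
  ],
  grip=[-1,-1,-1,-1,-1,-1],
)

```text
time_s: 8.35
position: [0.4632, 0.0206, 0.1937]
tcp_rot: [[0.944, 0.329, 0.001], [0.329, -0.944, -0.0], [0.001, 0.0, -1.0]]
ft_force: [-0.3, 0.2, -0.7]
width: 0.0205
gripper_force: 58.7
```

Call:
play_rows(
  translation=[
    [0,0,1],
    [0,0,2],
    [0,0,2],
    [0,0,2],
  ],
  rotation=[
    [0,0,0],
    [0,0,0],
    [0,0,0],
    [0,0,0],
  ],
  grip=[-1,-1,-1,-1],
)

```text
time_s: 8.68
position: [0.4639, 0.0207, 0.1929]
tcp_rot: [[0.944, 0.329, 0.003], [0.329, -0.944, -0.0], [0.003, 0.001, -1.0]]
ft_force: [-1.2, 0.5, 6.3]
width: 0.021
gripper_force: 59.7
```

Call:
play_rows(
  translation=[
    [0,0,-5],
    [0,0,-16],
    [0,0,-30],
    [0,0,-46],
    [0,0,-60],
    [0,0,-68],
    [0,0,-72],
    [0,0,-72],
    [0,0,-72],
    [0,0,-72],
  ],
  rotation=[
    [0,0,0],
    [0,0,0],
    [0,0,0],
    [0,0,0],
    [0,0,0],
    [0,0,0],
    [0,0,0],
    [0,0,0],
    [0,0,0],
    [0,0,0],
  ],
  grip=[-1,-1,-1,-1,-1,-1,-1,-1,-1,-1],
)

```text
time_s: 9.52
position: [0.4625, 0.0208, 0.2624]
tcp_rot: [[0.944, 0.33, -0.002], [0.33, -0.944, 0.0], [-0.002, -0.001, -1.0]]
ft_force: [-0.6, 0.1, -1.9]
width: 0.0205
gripper_force: 58.8
```

Call:
play_rows(
  translation=[
    [0,0,5],
    [0,0,16],
    [0,0,30],
    [0,0,46],
    [0,0,60],
    [0,0,67],
    [0,0,70],
    [0,0,71],
    [0,0,72],
    [0,0,72],
  ],
  rotation=[
    [0,0,0],
    [0,0,0],
    [0,0,0],
    [0,0,0],
    [0,0,0],
    [0,0,0],
    [0,0,0],
    [0,0,0],
    [0,0,0],
    [0,0,0],
  ],
  grip=[-1,-1,-1,-1,-1,-1,-1,-1,-1,-1],
)

```text
time_s: 10.35
position: [0.463, 0.021, 0.1929]
tcp_rot: [[0.944, 0.329, 0.0], [0.329, -0.944, 0.001], [0.0, -0.0, -1.0]]
ft_force: [-2.2, 0.7, 10.3]
width: 0.0206
gripper_force: 60.3
```

Call:
play_rows(
  translation=[
    [0,0,0],
    [0,0,0],
    [0,0,0],
  ],
  rotation=[
    [0,0,0],
    [0,0,0],
    [0,0,0],
  ],
  grip=[-1,-1,-1],
)

```text
time_s: 10.6
position: [0.4629, 0.021, 0.1929]
tcp_rot: [[0.944, 0.329, 0.0], [0.329, -0.944, 0.001], [0.0, -0.0, -1.0]]
ft_force: [-2.8, 0.2, 9.5]
width: 0.0206
gripper_force: 60.3
```

Call:
play_rows(
  translation=[
    [0,0,-8],
    [0,0,-24],
    [0,0,-44],
    [0,0,-64],
    [0,0,-84],
    [0,0,-104],
    [0,0,-124],
    [0,0,-142],
    [0,0,-154],
    [0,0,-160],
  ],
  rotation=[
    [0,0,0],
    [0,0,0],
    [0,0,0],
    [0,0,0],
    [0,0,0],
    [0,0,0],
    [0,0,0],
    [0,0,0],
    [0,0,0],
    [0,0,0],
  ],
  grip=[-1,-1,-1,-1,-1,-1,-1,-1,-1,-1],
)

```text
time_s: 11.43
position: [0.4639, 0.0206, 0.3534]
tcp_rot: [[0.944, 0.33, 0.004], [0.33, -0.944, -0.001], [0.003, 0.002, -1.0]]
ft_force: [-0.2, 0.9, -0.8]
width: 0.0208
gripper_force: 58.8
```

Call:
play_rows(
  translation=[
    [3,-6,0],
    [10,-18,0],
    [19,-35,0],
    [30,-55,0],
    [41,-75,0],
    [52,-95,0],
    [62,-115,0],
    [71,-131,0],
    [78,-143,0],
    [82,-149,0],
  ],
  rotation=[
    [0,0,0],
    [0,0,0],
    [0,0,0],
    [0,0,0],
    [0,0,0],
    [0,0,0],
    [0,0,0],
    [0,0,0],
    [0,0,0],
    [0,0,0],
  ],
  grip=[-1,-1,-1,-1,-1,-1,-1,-1,-1,-1],
)

```text
time_s: 12.27
position: [0.4911, 0.1903, 0.3501]
tcp_rot: [[0.944, 0.331, -0.002], [0.331, -0.944, 0.0], [-0.002, -0.001, -1.0]]
ft_force: [0.1, -0.3, -0.4]
width: 0.0206
gripper_force: 58.8
```

Call:
play_rows(
  translation=[
    [6,-10,0],
    [16,-28,0],
    [27,-50,0],
    [38,-70,0],
    [49,-90,0],
    [60,-110,0],
    [69,-127,0],
    [76,-140,0],
    [80,-148,0],
    [82,-149,0],
  ],
  rotation=[
    [0,0,0],
    [0,0,0],
    [0,0,0],
    [0,0,0],
    [0,0,0],
    [0,0,0],
    [0,0,0],
    [0,0,0],
    [0,0,0],
    [0,0,0],
  ],
  grip=[-1,-1,-1,-1,-1,-1,-1,-1,-1,-1],
)

```text
time_s: 13.1
position: [0.5197, 0.3573, 0.3507]
tcp_rot: [[0.944, 0.331, -0.001], [0.331, -0.944, -0.0], [-0.001, -0.0, -1.0]]
ft_force: [0.6, -0.0, -0.8]
width: 0.0206
gripper_force: 58.8
```

Run:
```python
from h import *
w=snap('wrist','w3');a=snap('scene','s3')
s=bot.get_state();print(s['time_s'],s['position'],s['ft_force'],s['width'])
o=np.hstack([cv2.resize(w['pixels'][100:400,170:470],(400,400)),cv2.resize(a['pixels'][60:290,230:460],(400,400))])
cv2.imwrite('pics/c3.png',o[:,:,::-1])
```

```text
13.2 [0.51988426 0.35566195 0.35097597] [-0.19453425 -1.04170838 -1.56155305] 0.02053524719992583
```

View pics/c3.png

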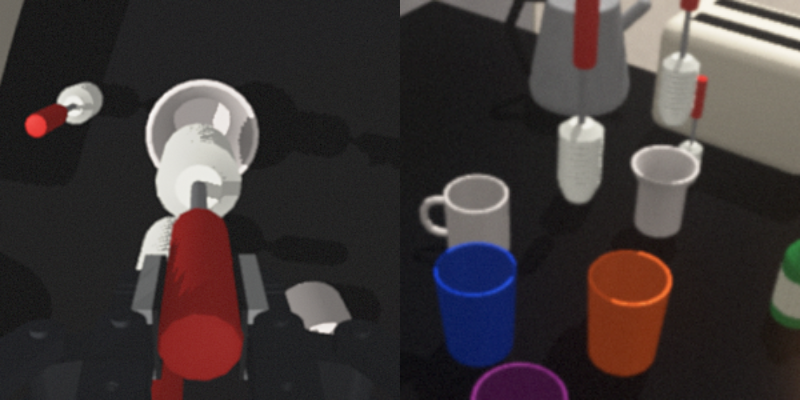

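The brush hangs centred over the pot (rim centre about (322,202) in the wrist view), and the beaker stands upright where it was. Next I'll lower it.

Call:
play_rows(
  translation=[
    [0,0,8],
    [0,0,22],
    [0,0,40],
    [0,0,60],
    [0,0,80],
    [0,0,100],
    [0,0,120],
    [0,0,136],
    [0,0,146],
    [0,0,150],
  ],
  rotation=[
    [0,0,0],
    [0,0,0],
    [0,0,0],
    [0,0,0],
    [0,0,0],
    [0,0,0],
    [0,0,0],
    [0,0,0],
    [0,0,0],
    [0,0,0],
  ],
  grip=[-1,-1,-1,-1,-1,-1,-1,-1,-1,-1],
)

```text
time_s: 14.03
position: [0.5187, 0.3546, 0.1993]
tcp_rot: [[0.944, 0.329, -0.003], [0.329, -0.944, -0.002], [-0.003, 0.001, -1.0]]
ft_force: [-0.2, 0.7, -1.1]
width: 0.0208
gripper_force: 58.8
```

Call:
play_rows(
  translation=[
    [0,0,2],
    [0,0,4],
    [0,0,6],
    [0,0,7],
    [0,0,7],
    [0,0,7],
  ],
  rotation=[
    [0,0,0],
    [0,0,0],
    [0,0,0],
    [0,0,0],
    [0,0,0],
    [0,0,0],
  ],
  grip=[-1,-1,-1,-1,-1,-1],
)

```text
time_s: 14.53
position: [0.5199, 0.3563, 0.1947]
tcp_rot: [[0.944, 0.33, 0.001], [0.33, -0.944, 0.0], [0.001, -0.0, -1.0]]
ft_force: [-0.3, 0.3, -0.9]
width: 0.0206
gripper_force: 58.8
```

Call:
play_rows(
  translation=[
    [0,0,1],
    [0,0,2],
    [0,0,2],
    [0,0,2],
  ],
  rotation=[
    [0,0,0],
    [0,0,0],
    [0,0,0],
    [0,0,0],
  ],
  grip=[-1,-1,-1,-1],
)

```text
time_s: 14.87
position: [0.5203, 0.3565, 0.1939]
tcp_rot: [[0.944, 0.33, 0.002], [0.33, -0.944, 0.001], [0.003, -0.0, -1.0]]
ft_force: [-0.7, -0.3, 5.3]
width: 0.0208
gripper_force: 59.6
```

It is down (5 N on the pot floor). I'll open, then rise straight up.

Call:
play_rows(
  translation=[
    [0,0,0],
    [0,0,0],
    [0,0,0],
    [0,0,0],
    [0,0,0],
    [0,0,0],
    [0,0,0],
    [0,0,0],
    [0,0,0],
    [0,0,0],
  ],
  rotation=[
    [0,0,0],
    [0,0,0],
    [0,0,0],
    [0,0,0],
    [0,0,0],
    [0,0,0],
    [0,0,0],
    [0,0,0],
    [0,0,0],
    [0,0,0],
  ],
  grip=[-0.4,-0.3,-0.1,0.1,0.3,0.5,0.8,1,1,1],
)

```text
time_s: 15.7
position: [0.5197, 0.3561, 0.1922]
tcp_rot: [[0.944, 0.33, 0.0], [0.33, -0.944, -0.0], [-0.0, 0.0, -1.0]]
ft_force: [-0.2, 0.7, 1.1]
width: 0.0852
gripper_force: 0.0
```

Call:
play_rows(
  translation=[
    [0,0,0],
    [0,0,0],
    [0,0,-8],
    [0,0,-24],
    [0,0,-46],
    [0,0,-70],
    [0,0,-94],
    [0,0,-112],
    [0,0,-122],
    [0,0,-126],
  ],
  rotation=[
    [0,0,0],
    [0,0,0],
    [0,0,0],
    [0,0,0],
    [0,0,0],
    [0,0,0],
    [0,0,0],
    [0,0,0],
    [0,0,0],
    [0,0,0],
  ],
  grip=[1,1,1,1,1,1,1,1,1,1],
)

```text
time_s: 16.53
position: [0.5203, 0.3565, 0.3208]
tcp_rot: [[0.944, 0.33, 0.004], [0.33, -0.944, 0.002], [0.004, -0.001, -1.0]]
ft_force: [0.5, 0.3, -0.3]
width: 0.0855
gripper_force: 0.0
```

Run:
```python
from h import *
a=snap('scene','s4');s=bot.get_state();print(s['time_s'],s['position'],s['ft_force'],s['width'])
cv2.imwrite('pics/s4c.png',cv2.resize(a['pixels'][60:360,200:480],None,fx=2,fy=2)[:,:,::-1])
```

```text
16.5833 [0.52012705 0.35636167 0.32014581] [-0.18564787  0.33813725  0.92085367] 0.08548312300552773
```

View pics/s4c.png

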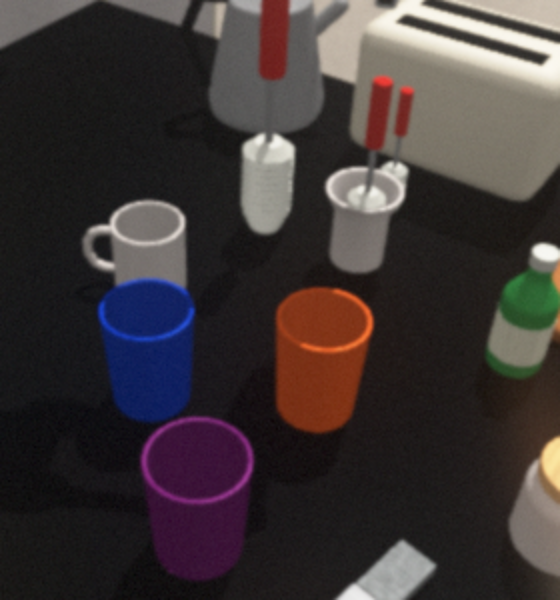

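The brush stands in its pot with its handle top at crop (381,83), and the blue beaker is upright at crop (147,310), unmoved. The gripper is clear, so I'm handing in.

```bash
python3 -c "
from workcell import bot
print(bot.hand_in())"
```

```text
the job is handed in; nothing more can be done
None
```

I scrubbed the blue beaker (down to the bottom, up until the bristles were about half out, down again) and set the brush back in its white pot before letting go; the beaker is still upright where it was, and I handed in at about 16.6 s.

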